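# Snap the clay roller into its clips and slide it against the sprung end plate

### The arm

A 6-joint arm with a two-finger parallel gripper is mounted at the origin on the work surface. World frame = base frame: x ahead of the robot, y to its left, z up, the work surface at z = 0. Lengths are in m, angles in rad, forces in N, time in s.
With the tool pointing down it reaches from about 0.35 to 0.85 m from the base axis. Payload 8.1 kg.
Tool frame: the origin (TCP) lies at the centre of the arm's flange, where the gripper is bolted on; the fingertips stand 186 mm ahead of it and the grasp point (between the pads) lies 167 mm ahead of it; z points along the fingers, y is the line along which they close (so a half turn about z gives the same grasp; the last joint's range is limited). The gripper opens to 93 mm and grips with 3 to 60 N. Pads are 15 mm wide; open, the fingers measure 128 mm over their backs; the gripper's body (75 mm by 188 mm) begins 65 mm behind the grasp point.
Start: joints at [1.185, 0.13, 1.488, -0, 1.523, -0.085], TCP at [0.178, 0.573, 0.405] pointing down, gripper open.
Joint ranges: [-2.96, 2.96], [-0.89, 2.26], [0.02, 2.5], [-1.34, 4.48], [0, 2.73], [-2.66, 2.66]. Speed limits (rad/s): [2.39, 2.39, 2.79, 3.14, 3.14, 3.14].

### API

Orientations are given as a rotation vector (axis times angle).
In Python, from plant import robot gives the robot as it stands.
- The arm moves only by the tool apply_moves, never from a script. Its argument "series" is a list of rows, each a list of 2 entries, a list of its own where there are three numbers: the shift along the tool's x, y, z in mm, then the turn, a rotation vector about the tool's x, y, z in rad. A call has 1 to 12 rows; each row shifts and turns the commanded pose from where the row before left it, along the tool's axes as they then stand; what a row does not reach is not made up. A row lasts 1/12 s, in which the tool goes at most 41.7 mm and 7.16 degrees, less where a joint would pass 70% of its speed; a pose out of reach is approached as far as the arm can. A call is refused whole if a number of a shift passes 41.7 or a number of a turn 0.125, either way. A call with a gripper value outside its range is refused whole. "claw" is the opening, from 0 (shut) to 1 (fully open), set as the call begins (left out, the last holds). The fingers move at their own pace and stop on an object; "newtons" is the grip in N (left out, the last holds). Time passes only in rows, so rows that do not move let the fingers close. It gives the time, the measured TCP pose, the force, the opening and the grip force at its end, in the units of the state.
- robot.read_state(): the state, without advancing time (a new reading comes with each control period).
- robot.read_camera(name): name is "scene" or "top"; returns (picture, depth): 384x512x3 uint8, blue, green, red; 384x512 float32, m along the optical axis (not along the pixel's ray), 0 where there is no reading.
- robot.calibration(name): a dict with "fx", "fy", "cx", "cy" (pixels), "D" ([k1, k2, p1, p2, k3] as OpenCV has them; the pictures are not rectified), "extrinsics" (4x4, takes a point from world to camera coordinates). Camera axes: x right, y down, z forward; pixel columns grow to the right and rows downward; lengths in m; the calibration is good to about 2 mm. A picture is of the moment at which its call begins. calibration takes no time and is no camera call.
- robot.close_job(): hands the job in; it is judged then, once.
The state is a dict: "t": time; "q": joint angles; "dq": joint speeds; "joint_torque": joint torques, N m; "tool_pos": TCP position; "orientation": TCP orientation; "force": force on the tool from outside, world axes, zero at the start; "wrist_torque": the same for the moment, N m; "opening": finger opening in m; "gripper_force": force on a finger pad.
Only numpy, scipy, OpenCV 4.12 (cv2) and the standard library are available. Lean on these libraries where they do the work, as an engineer would, in place of code of your own. Each camera call takes 0.05 s, during which the arm holds its last target. There are 200 camera calls.

### The job

Put the thick wooden clay roller away: take it from the wooden rest, bring it over the clip rack midway between the two spring clips, and press it down from above until it has snapped fully home in both. Then slide it along in the clips towards the sprung end plate until its end has pushed the plate in about half of its travel (roughly 5 mm), and let go so that it stays there. Work gently: do not hammer the roller into the clips or drive the plate to the end of its travel, and leave the thin dowel and the other things on the table alone.

Things in the scene. Friction and masses are not known exactly. Their poses are not given: they have to be found in the camera images.
- roller: Plain light-wood clay roller: round rod 28 mm in diameter, 240 mm long, hemispherical ends included, about 110 g (varies). Origin at its centre, x along its axis; the same either way round, and it may be turned about its axis. It starts level in either of the rest's two places, along the rest's x, its axis 43 mm above the table.
- thin_dowel: The other rod in the rest, not to be touched: same wood, also 240 mm long, but only 20 mm in diameter. Origin at its centre, x along its axis.
- rest: Low fixed wooden rest: cross bars 14 mm thick, 150 mm wide (along y) at x = +75 and -75 mm, joined by a strip 30 mm wide and 10 mm high along x. Pins on the bars, tops 33 mm high, make two places, y = +40 and -40 mm, where a rod lies along x; between the bars it is open down to the table below a rod. Origin on the table under its middle, z up.
- rack: Fixed clip rack: plywood base 85 mm wide, 12 mm thick, from x = -110 to +200 mm. Origin on the table under the point midway between the clips, x along the row of clips towards the end plate (away from the robot, within 0.3 rad of world x), z up. Between the clips (x = -58 to +58 mm) only the base lies below, so fingers fit round the middle of a roller in the clips.
- home (a point): Where the roller's centre is when it is snapped home midway between the clips: on the rack's x axis, 62 mm above the table. Axes as the rack's. Laid on the clips' mouths, not yet snapped in, the roller's axis is about 18 mm higher. Its end then lies at x = 120 mm, so it must slide 8 to 24 mm in +x to meet the end plate, whose place is not measured.
- clip_near (a point): Middle of the clip nearer the robot, on the axis of a seated roller, 66 mm from home in -x. Steel C-shaped spring clip, open upwards, 14 mm long in x: two sprung leaves with flared lips, tops 84 mm above the table, mouth 22 mm wide. The leaves spread by themselves; pressing the roller down into both clips takes about 15 to 20 N in all (keep below 30), falling as it snaps in on the clips' floors.
- clip_far (a point): The same for the other, equal clip, 66 mm from home in +x. A roller snapped into both clips can be slid along x against a friction of about 8 to 15 N (more if it is leant on: keep the downward force small while sliding), and stays where it is left.
- end_plate (a joint): Travel of the sprung end plate beyond the far clip, m, along the rack's +x: 0 free, 0.010 fully in; wanted about 0.005. Upright steel plate 44 mm wide, 42 to 82 mm above the table, on a bracket clamped anywhere in a 16 mm range: its free near face is 128 to 144 mm from home in x. The spring pushes back with 1 N plus 1 N per mm, less than the clips' friction on the roller.
- block: Small loose wooden block 60 x 45 x 30 mm, between the rack and the rest; origin at the middle of its underside.
- jar: Small loose white glaze jar with a black cap, 52 mm in diameter, 75 mm high, between the rack and the rest; origin at the middle of its underside.
- knife: Loose wooden modelling knife, 195 mm long, 16 mm wide, 7 mm thick, lying on the right; origin under the middle of its handle, x along it.
- bowl: Loose terracotta bowl, 120 mm across, 50 mm high, on the right; origin at the middle of its underside.
- brush: Loose brush lying on the left; x along it.
There are look-alikes about, which are no part of the job. Leave any pink or turquoise look-alike of the roller alone.

How it is judged:
On the way, in this order (a step that is already met when the one before it is completed fails the run):
1. the roller is brought over both clips from above, midway (x of roller in the frame of rack between -0.015 and 0.015 m and z of roller in the frame of rack between 0.076 and 0.2 m and y of roller in the frame of rack between -0.015 and 0.015 m and angle between the x axis of roller and the x axis of rack, either way round below 0.2 rad), for 0.05 s.
2. the roller is snapped fully home in both clips, not yet pressing the end plate (z of roller in the frame of rack between 0.0585 and 0.0655 m and y of roller in the frame of rack between -0.003 and 0.003 m and angle between the x axis of roller and the x axis of rack, either way round below 0.035 rad and value of joint end_plate below 0.002 m), for 0.2 s.
3. the roller has been slid against the end plate and pushes it in (z of roller in the frame of rack between 0.0585 and 0.0655 m and y of roller in the frame of rack between -0.003 and 0.003 m and angle between the x axis of roller and the x axis of rack, either way round below 0.035 rad and value of joint end_plate between 0.0025 and 0.0075 m), for 0.2 s.
At the end, for the whole second after the job is handed in: The roller lies still and released, snapped home in both clips (its axis within 3.5 mm of 62 mm above the table, within 3 mm of the rack's centre line sideways, and within 2 degrees of parallel to it), with its end pressing the end plate in by 2.5 to 7.5 mm of its 10 mm travel (all of step 3 and linear speed of roller below 0.01 m/s); the robot touches nothing.
It fails at once if the roller is hammered or forced: more than 60 N between roller and rack (contact force between roller and rack above 60 N).
It fails at once if the end plate is driven to the end of its travel (past 9.3 mm) (value of joint end_plate above 0.0093 m).
It fails at once if a bystander is moved by more than 20 mm (distance of any of thin_dowel, block, jar, knife, bowl, brush from where it was at the start of the episode above 0.02 m).
It also fails if it takes over 72 s, if anything falls off the work surface, if the arm or the gripper's body presses on something with over 40 N, if the wrist force passes 120 N, or if a joint passes its speed limit or range.

## Working session

There is one attempt and no reset: what is moved stays moved. The work goes in short steps, Python scripts to look and compute and a tool call to move; the robot and the scene stay as the last step left them, time stands still between calls to the robot, and variables do not carry over. Pictures are saved under pics/ and viewed, at most 10 in all, crops included, and the job is handed in when it is done.

Besides the shell and the picture viewer there is one more tool, called by a JSON object that holds its "op" and its "data". apply_moves: Moves the arm, as the interface text tells. Its arguments: {"type":"object","properties":{"series":{"type":"array"},"claw":{"type":"number"},"newtons":{"type":"number"}},"required":["series"]}

```bash
mkdir -p pics; cat > h.py <<'E'
import numpy as np, cv2
from plant import robot
from scipy.spatial.transform import Rotation as R
def cam(n):
    p,d=robot.read_camera(n); c=robot.calibration(n)
    K=np.array([[c['fx'],0,c['cx']],[0,c['fy'],c['cy']],[0,0,1]]);D=np.array(c['D'],float);T=np.array(c['extrinsics'])
    return p,d,K,D,T
def world(d,K,D,T):
    h,w=d.shape; u,v=np.meshgrid(np.arange(w),np.arange(h))
    n=cv2.undistortPoints(np.stack([u,v],-1).reshape(-1,1,2).astype(np.float64),K,D).reshape(h,w,2)
    P=np.dstack([n*d[...,None],d]); P=(P-T[:3,3])@T[:3,:3]
    P[d==0]=np.nan
    return P
E
python3 - <<'E'
from h import *
for n in("scene","top"):
    p,d,K,D,T=cam(n); cv2.imwrite(f'pics/{n}0.png',cv2.resize(p,(800,600))); np.savez(f'{n}0.npz',p=p,d=d,K=K,D=D,T=T)
    print(n,np.round(K.ravel(),1),np.round(-T[:3,:3].T@T[:3,3],3),(d==0).mean())
s=robot.read_state();print(s)
E
```

```text
scene [412.7   0.  249.2   0.  412.7 187.7   0.    0.    1. ] [ 0.953 -0.818  1.116] 0.003926595052083333
top [391.6   0.  258.    0.  391.6 192.6   0.    0.    1. ] [0.333 0.003 1.378] 0.004114786783854167
{'t': 0.1, 'q': array([ 1.18459924e+00,  1.31082601e-01,  1.48913886e+00, -2.72929266e-05,
        1.52299800e+00, -8.54045794e-02]), 'dq': array([ 1.14735366e-04, -7.27060787e-04, -1.83946716e-03, -6.42188532e-05,
       -5.17264699e-04,  6.26853925e-05]), 'joint_torque': array([ 1.53624504e-03, -5.61346042e+01, -4.93092549e+01,  7.70444074e-02,
        2.92213418e-02, -2.00949827e-06]), 'tool_pos': array([0.17767796, 0.57288183, 0.40381122]), 'orientation': array([-4.70649405e-01, -3.10577945e+00,  2.49439942e-03]), 'force': array([0.1644285 , 0.2538222 , 0.13803197]), 'wrist_torque': array([-0.02822733, -0.03117106, -0.0105281 ]), 'gripper_force': 0.0, 'opening': 0.09318231985914566}
```

View pics/top0.png

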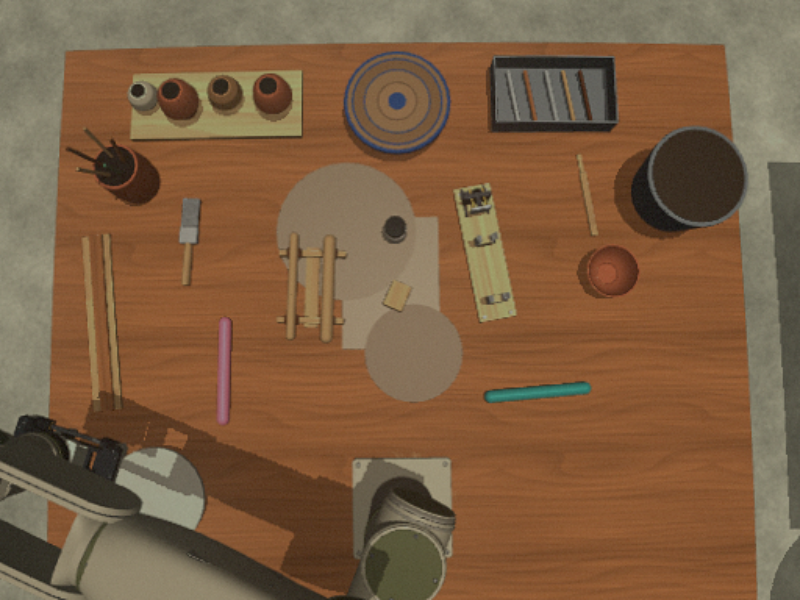

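View pics/scene0.png

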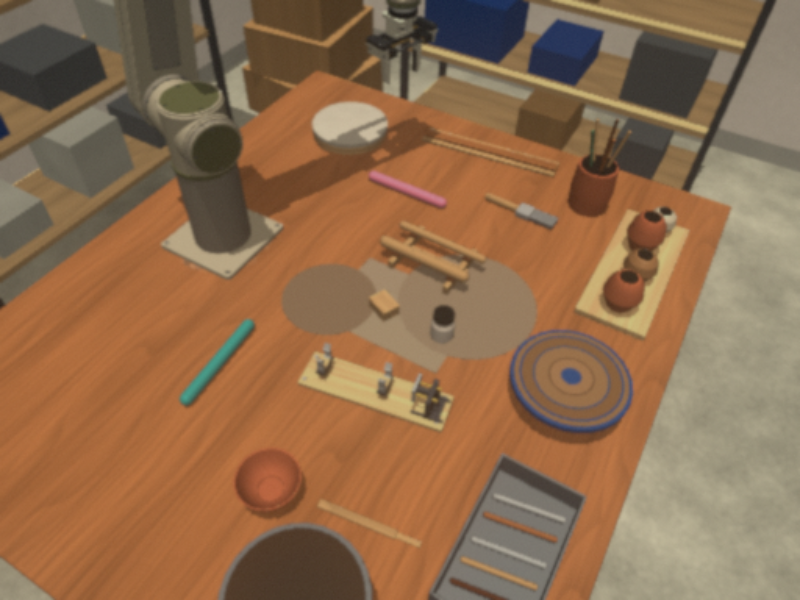

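```bash
cat > m.py <<'E'
from h import *
z=np.load('top0.npz');p,d,K,D,T=[z[k] for k in 'pdKDT'];P=world(d,K,D,T);s=512/800
def reg(u0,v0,u1,v1,z0,z1):
    a=P[int(v0*s):int(v1*s),int(u0*s):int(u1*s)].reshape(-1,3); return a[(a[:,2]>z0)&(a[:,2]<z1)]
print('table',np.nanmedian(reg(520,290,570,360,-.05,.05)[:,2]))
for nm,b in(('L',(275,225,307,345)),('R',(311,225,347,345))):
    a=reg(*b,.038,.08); c,sz,an=cv2.minAreaRect(a[:,:2].astype(np.float32))
    m,w=a[:,:2].mean(0),np.linalg.svd(a[:,:2]-a[:,:2].mean(0))[2][0]; w=w*np.sign(w[0])
    t=(a[:,:2]-m)@w
    print(nm,len(a),c,sz,'mean',m,'yaw',np.arctan2(w[1],w[0]),'len',np.ptp(t),'ztop',np.percentile(a[:,2],[50,90,98]))
# rack base & clips
a=reg(445,175,525,330,.006,.02);print('rackbase',len(a),cv2.minAreaRect(a[:,:2].astype(np.float32)))
a=reg(445,175,525,330,.035,.12)
print('clips',len(a)); 
for q in a[np.argsort(a[:,0])][::2]: print(np.round(q,3),end=' ')
r=cv2.resize(p[int(170*s):int(350*s),int(270*s):int(530*s)],None,fx=4.6,fy=4.6,interpolation=cv2.INTER_CUBIC);cv2.imwrite('pics/crop1.png',r);print(r.shape)
E
python3 m.py
```

```text
table 0.0005760901717762209
L 391 (0.4905734360218048, 0.23719212412834167) (0.025118933990597725, 0.2389155775308609) mean [0.48716855 0.23456491] yaw -0.03543565873785833 len 0.23890722281780197 ztop [0.04574031 0.05012433 0.05320573]
R 557 (0.48186028003692627, 0.15428774058818817) (0.02997269481420517, 0.23751290142536163) mean [0.48109652 0.15427758] yaw -0.03412526649411818 len 0.23754172772437987 ztop [0.05471966 0.05910055 0.06109203]
rackbase 1799 ((0.5667645931243896, -0.1965116411447525), (0.18369603157043457, 0.3519459068775177), 89.45169067382812)
clips 359
[ 0.444 -0.197  0.047] [ 0.444 -0.191  0.042] [ 0.447 -0.207  0.049] [ 0.447 -0.204  0.046] [ 0.447 -0.215  0.044] [ 0.448 -0.192  0.081] [ 0.448 -0.2    0.074] [ 0.45 -0.22  0.05] [ 0.45  -0.21   0.051] [ 0.45  -0.225  0.046] [ 0.451 -0.232  0.041] [ 0.451 -0.192  0.082] [ 0.451 -0.227  0.074] [ 0.452 -0.2    0.074] [ 0.453 -0.22   0.053] [ 0.453 -0.232  0.084] [ 0.454 -0.235  0.083] [ 0.454 -0.191  0.088] [ 0.454 -0.193  0.05 ] [ 0.454 -0.225  0.043] [ 0.455 -0.227  0.074] [ 0.455 -0.2    0.075] [ 0.455 -0.224  0.06
[... 2927 characters left out ...]
.68  -0.185  0.051] [ 0.681 -0.194  0.061] [ 0.681 -0.199  0.074] [ 0.682 -0.158  0.072] [ 0.682 -0.162  0.072] [ 0.682 -0.193  0.07 ] [ 0.682 -0.202  0.056] [ 0.683 -0.186  0.068] [ 0.683 -0.201  0.041] [ 0.683 -0.166  0.068] [ 0.683 -0.197  0.066] [ 0.683 -0.18   0.067] [ 0.685 -0.193  0.071] [ 0.685 -0.172  0.072] [ 0.686 -0.197  0.07 ] [ 0.686 -0.19   0.068] [ 0.686 -0.183  0.068] [ 0.687 -0.187  0.066] [ 0.687 -0.159  0.065] [ 0.689 -0.2    0.071] [ 0.689 -0.19   0.069] [ 0.69  -0.193  0.068] [ 0.69  -0.187  0.067] [ 0.691 -0.184  0.063] [ 0.692 -0.156  0.062] [ 0.693 -0.166  0.068] [ 0.694 -0.17   0.067] [ 0.695 -0.184  0.063] [ 0.697 -0.183  0.068] [ 0.698 -0.177  0.063] (534, 768, 3)
```

View pics/crop1.png

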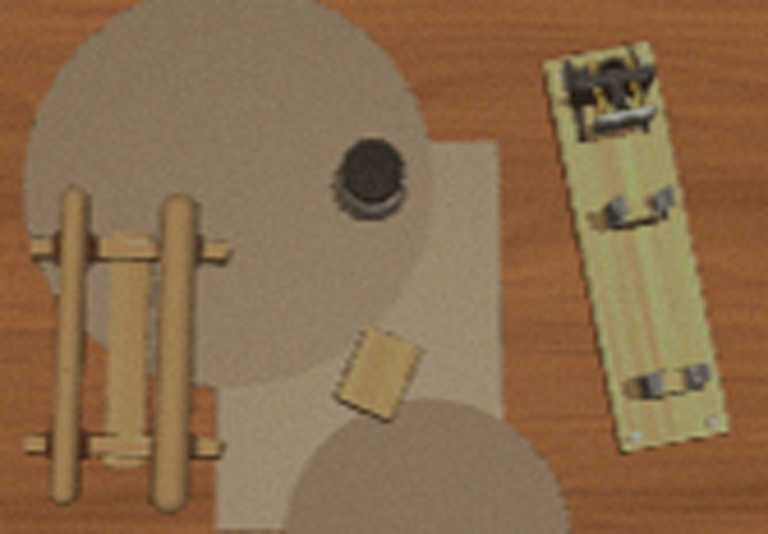

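Candidates in the top picture (800 px frame): right rod in rest (328,288), thick; left rod in rest (292,287), thin; pink (224,370); turquoise (538,392); long sticks (92,320) and (112,320); knife (587,195). The crop confirms that the right rod is clearly thicker, about 30 mm against 25 mm measured, and stands higher (59 against 50 mm), so that is the roller. The rack's end plate is at its far end, crop pixel (625,118).

```bash
cat > fit.py <<'E'
from h import *
from scipy.optimize import minimize
from plant import robot
S=8
def proj(X,K,D,T): return cv2.projectPoints(X.reshape(-1,1,3),cv2.Rodrigues(T[:3,:3])[0],T[:3,3],K,D)[0].reshape(-1,2)
def boxpts(q):
    c,s=np.cos(q[2]),np.sin(q[2]); 
    X=np.array([[x,y,z] for x in(-.11,.2) for y in(-.0425,.0425) for z in(0,.012)])
    return np.c_[X[:,0]*c-X[:,1]*s+q[0],X[:,0]*s+X[:,1]*c+q[1],X[:,2]]
def rodpts(q,z,r=.014,L=.24):
    t=np.linspace(0,2*np.pi,24);a=np.linspace(-np.pi/2,np.pi/2,9)
    X=np.array([[sg*(L/2-r)+r*np.sin(b),r*np.cos(b)*np.cos(u),r*np.cos(b)*np.sin(u)] for sg in(-1,1) for b in a for u in t])
    c,s=np.cos(q[2]),np.sin(q[2])
    return np.c_[X[:,0]*c-X[:,1]*s+q[0],X[:,0]*s+X[:,1]*c+q[1],X[:,2]+z]
def poly(pt,o,shape):
    im=np.zeros(shape,np.uint8); h=cv2.convexHull(((pt+.5-o)*S).astype(np.float32)); cv2.fillConvexPoly(im,np.round(h*16).astype(np.int32),1,shift=4); return im
def fit(views,f,q0):
    def cost(q):
        q=np.array(q0)+np.array(q)*[.01,.01,.1]
        return sum((poly(proj(f(q),K,D,T),o,M.shape)!=M).sum()/M.sum() for M,o,K,D,T in views)
    r=minimize(cost,[0,0,0],method='Nelder-Mead',options=dict(initial_simplex=[[0,0,0],[.6,0,0],[0,.6,0],[0,0,.4]],xatol=1e-3,fatol=1e-5))
    return np.array(q0)+r.x*[.01,.01,.1],r.fun
def mask(n,p,box,fn,hull=True):
    u0,v0,u1,v1=box; c=cv2.resize(p[v0:v1,u0:u1],None,fx=S,fy=S,interpolation=cv2.INTER_CUBIC)
    m=fn(cv2.GaussianBlur(c,(0,0),3)).astype(np.uint8); m=cv2.morphologyEx(m,cv2.MORPH_OPEN,np.ones((13,13)))
    k,l,st,_=cv2.connectedComponentsWithStats(m); m=(l==1+st[1:,4].argmax()).astype(np.uint8)
    if hull:
        cs=cv2.findContours(m,0,2)[0]; cv2.fillConvexPoly(m,cv2.convexHull(np.vstack(cs)),1)
    return m,np.array([u0,v0])
E
cat > f1.py <<'E'
from fit import *
vs=[];out=[]
rk=lambda c:(c[...,1].astype(int)*1.0/np.maximum(c[...,2],1)>.80)&(c[...,1]>85)&(c[...,2].astype(int)-c[...,0]>30)
for n,b in(('top',(280,112,340,212)),('scene',(180,215,300,280))):
    z=np.load(n+'0.npz');p,K,D,T=[z[k] for k in 'pKDT']
    m,o=mask(n,p,b,rk); vs.append((m,o,K,D,T))
    u0,v0,u1,v1=b;c=cv2.resize(p[v0:v1,u0:u1],None,fx=S,fy=S);cs=cv2.findContours(m,0,2)[0];cv2.drawContours(c,cs,-1,(255,0,255),1);out.append(c)
q0=[.52,-.20,.176]
for v in([vs[0]],[vs[1]],vs): print('rack',fit(v,boxpts,q0))
q0=[.482,.154,-.034]
# roller outline check by edges: compare overlay
qr=q0
z=np.load('top0.npz');p,K,D,T=[z[k] for k in 'pKDT']
u0,v0,u1,v1=170,140,235,225;c=cv2.resize(p[v0:v1,u0:u1],None,fx=S,fy=S,interpolation=cv2.INTER_CUBIC)
cv2.polylines(c,[np.int32(cv2.convexHull(((proj(rodpts(q0,.043),K,D,T)+.5-[u0,v0])*S).astype(np.float32)))],True,(255,0,255),1)
cv2.imwrite('pics/ov.png',np.hstack([cv2.resize(out[0],(360,600)),cv2.resize(c,(440,575)) if 0 else cv2.copyMakeBorder(cv2.resize(c,(440,575)),0,25,0,0,0)]))
cv2.imwrite('pics/ov2.png',cv2.resize(out[1],(800,433)))
E
python3 f1.py
```

```text
rack (array([ 0.5207655 , -0.2022497 ,  0.17329324]), np.float64(0.052203109189586976))
rack (array([ 0.52263478, -0.19868913,  0.17392829]), np.float64(0.056101511137951386))
rack (array([ 0.52104481, -0.20196273,  0.17268802]), np.float64(0.12573737788309103))
```

View pics/ov.png

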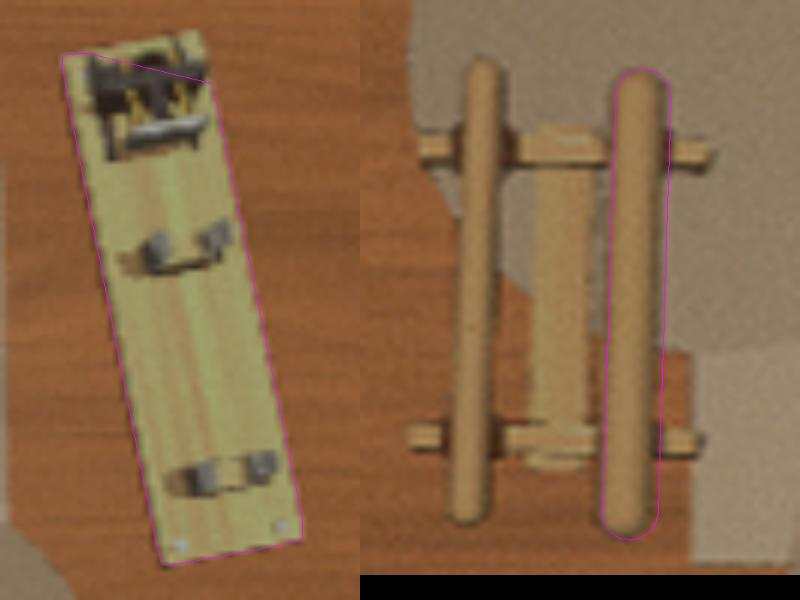

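```bash
sed -i 's/m=(l==1+st\[1:,4\].argmax())/m=np.isin(l,1+np.flatnonzero(st[1:,4]>300))/' fit.py; python3 f1.py; python3 - <<'E'
from h import *
z=np.load('top0.npz');p,d,K,D,T=[z[k] for k in 'pdKDT'];P=world(d,K,D,T).reshape(-1,3)
for q in([.5208,-.2022,.1733],[.5226,-.1987,.174],[.5215,-.2005,.174]):
    c,s=np.cos(q[2]),np.sin(q[2]);X=P-[q[0],q[1],0];x=X[:,0]*c+X[:,1]*s;y=-X[:,0]*s+X[:,1]*c
    for x0 in(-66,66):
        m=(abs(x*1e3-x0)<14)&(abs(y)<.04)&(X[:,2]>.07)&(X[:,2]<.1)
        l=y[m&(y>0)];r=y[m&(y<0)];print(q,x0,len(l),len(r),np.round([l.mean()*1e3,r.mean()*1e3,(l.mean()+r.mean())*500,x[m].mean()*1e3],1))
    m=(x>.1)&(x<.21)&(abs(y)<.03)&(X[:,2]>.074)&(X[:,2]<.1);print('plate top x',np.round(np.sort(x[m])*1e3,0))
E
```

```text
rack (array([ 0.52010646, -0.20018038,  0.16593669]), np.float64(0.4042318500555901))
rack (array([ 0.52286824, -0.19632079,  0.18343812]), np.float64(0.47423190587710495))
rack (array([ 0.52058926, -0.19751437,  0.16784158]), np.float64(0.8844864284331915))
[0.5208, -0.2022, 0.1733] -66 12 15 [ 18.2 -15.6   1.3 -65.8]
[0.5208, -0.2022, 0.1733] 66 12 17 [ 19.2 -15.2   2.   66.4]
plate top x [128. 129. 130. 130. 130. 130. 130. 130. 130. 130. 130. 131. 131. 131.
 131. 132. 132. 132. 132. 132. 133. 133. 134. 134. 134. 135. 135. 135.
 158. 159. 159. 173.]
[0.5226, -0.1987, 0.174] -66 12 15 [ 15.1 -18.7  -1.8 -68.2]
[0.5226, -0.1987, 0.174] 66 12 17 [ 16.  -18.4  -1.2  64.1]
plate top x [126. 126. 127. 127. 127. 127. 128. 128. 128. 128. 128. 129. 129. 129.
 129. 129. 130. 130. 130. 130. 131. 131. 131. 132. 132. 132. 132. 132.
 156. 156. 157. 171.]
[0.5215, -0.2005, 0.174] -66 12 15 [ 16.7 -17.1  -0.2 -66.8]
[0.5215, -0.2005, 0.174] 66 12 17 [ 17.6 -16.8   0.4  65.5]
plate top x [127. 128. 129. 129. 129. 129. 129. 129. 129. 129. 129. 130. 130. 130.
 130. 131. 131. 131. 131. 131. 132. 132. 133. 133. 133. 134. 134. 134.
 157. 158. 158. 172.]
```

View pics/ov.png

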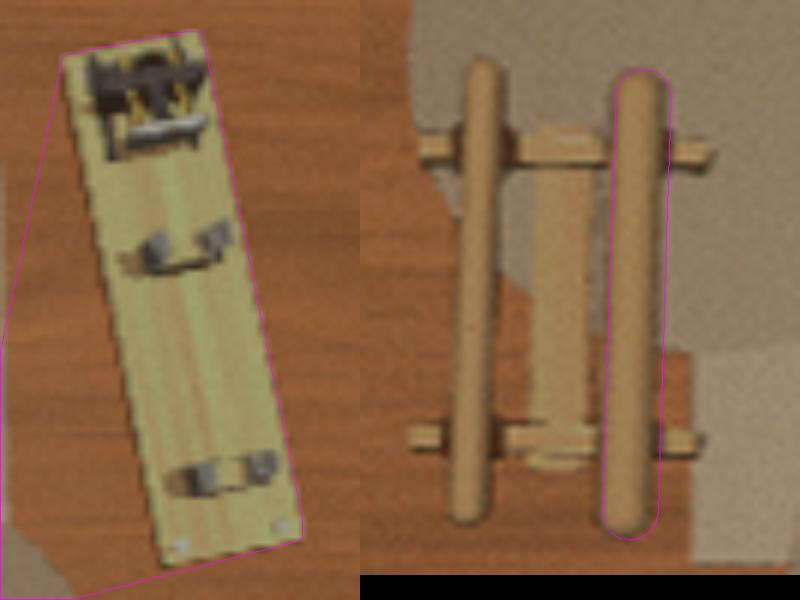

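View pics/ov2.png

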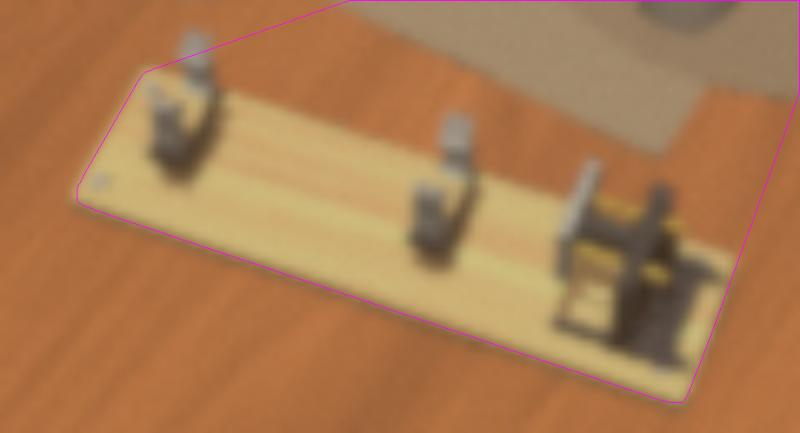

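```bash
sed -i 's/m=np.isin(l,1+np.flatnonzero(st\[1:,4\]>300))/H,W=m.shape; m=np.isin(l,1+np.flatnonzero((st[1:,4]>300)\&(st[1:,0]>2)\&(st[1:,1]>2)\&(st[1:,0]+st[1:,2]<W-2)))/' fit.py; python3 f1.py
```

```text
rack (array([ 0.52112047, -0.20220854,  0.17270261]), np.float64(0.0066416232800978305))
rack (array([ 0.52263478, -0.19868913,  0.17392829]), np.float64(0.056101511137951386))
rack (array([ 0.5213894 , -0.20176928,  0.17124477]), np.float64(0.07807246630216058))
```

{"op": "apply_moves", "data": {"series": [[[-30, -22, 0], [0, 0, 0]], [[-30, -22, 0], [0, 0, 0]], [[-30, -22, 0], [0, 0, 0]], [[-30, -22, 0], [0, 0, 0]], [[-30, -22, 0], [0, 0, 0]], [[-30, -22, 0], [0, 0, 0]], [[-30, -22, 0], [0, 0, 0]], [[-30, -22, 0], [0, 0, 0]], [[-30, -22, 0], [0, 0, 0]], [[-30, -22, 0], [0, 0, 0]], [[-30, -22, 0], [0, 0, 0]], [[-30, -22, 0], [0, 0, 0]]], "claw": 0.65, "newtons": 50}}

```text
t: 1.1
tool_pos: [0.4439, 0.2125, 0.4045]
orientation: [-0.471, -3.106, 0.0]
force: [0.9, -0.3, -1.0]
opening: 0.0604
gripper_force: 0.0
```

```bash
cat > go.py <<'E'
# usage: go.py x y z(grasp) psi -> remaining shift in present tool axes (mm), turn to do after the shift
import sys; from h import *
x,y,z,psi=map(float,sys.argv[1:5]); s=robot.read_state(); Rm=R.from_rotvec(s['orientation'])
G=np.array([[-np.cos(psi),-np.sin(psi),0],[-np.sin(psi),np.cos(psi),0],[0,0,-1]]).T
t=np.array([x,y,z+.167])
print('t',round(s['t'],2),'shift',np.round(Rm.inv().apply(t-s['tool_pos'])*1e3,1),'turn',np.round((Rm.inv()*R.from_matrix(G)).as_rotvec(),4),'tcp',np.round(s['tool_pos'],4),'F',np.round(s['force'],1),'M',np.round(s['wrist_torque'],2),'op',round(s['opening'],4),'gf',round(float(s['gripper_force']),1))
E
python3 go.py .4815 .1545 .1 -.0345
```

```text
t 1.1 shift [-53.1 -44.3 137.5] turn [-1.000e-04 -2.000e-04 -2.662e-01] tcp [0.4439 0.2125 0.4045] F [ 0.9 -0.3 -1. ] M [0.04 0.03 0.04] op 0.0604 gf 0.0
```

{"op": "apply_moves", "data": {"series": [[[-18, -15, 10], [0, 0, 0]], [[-18, -15, 20], [0, 0, 0]], [[-17, -14, 25], [0, 0, 0]], [[0, 0, 25], [0, 0, -0.09]], [[0, 0, 25], [0, 0, -0.09]], [[0, 0, 22], [0, 0, -0.086]], [[0, 0, 10], [0, 0, 0]], [[0, 0, 0], [0, 0, 0]], [[0, 0, 0], [0, 0, 0]]]}}

```text
t: 1.85
tool_pos: [0.4808, 0.1566, 0.2678]
orientation: [-0.059, -3.14, 0.0]
force: [-0.4, 0.5, 0.6]
opening: 0.0603
gripper_force: 0.0
```

```bash
python3 go.py .4815 .1545 .043 -.0345
```

```text
t 1.85 shift [-0.8 -2.1 57.8] turn [-0.0003 -0.001  -0.003 ] tcp [0.4808 0.1566 0.2678] F [-0.4  0.5  0.6] M [ 0.05 -0.01 -0.01] op 0.0603 gf 0.0
```

{"op": "apply_moves", "data": {"series": [[[-1, -2, 10], [0, 0, 0]], [[0, 0, 12], [0, 0, -0.003]], [[0, 0, 12], [0, 0, 0]], [[0, 0, 12], [0, 0, 0]], [[0, 0, 8], [0, 0, 0]], [[0, 0, 4], [0, 0, 0]], [[0, 0, 0], [0, 0, 0]], [[0, 0, 0], [0, 0, 0]]]}}

```text
t: 2.52
tool_pos: [0.4818, 0.1545, 0.2095]
orientation: [-0.05, -3.141, 0.0]
force: [0.4, 0.2, -0.2]
opening: 0.0603
gripper_force: 0.0
```

{"op": "apply_moves", "data": {"series": [[[0, 0, 0], [0, 0, 0]], [[0, 0, 0], [0, 0, 0]], [[0, 0, 0], [0, 0, 0]], [[0, 0, 0], [0, 0, 0]], [[0, 0, 0], [0, 0, 0]], [[0, 0, 0], [0, 0, 0]]], "claw": 0, "newtons": 55}}

```text
t: 3.02
tool_pos: [0.4822, 0.1557, 0.2106]
orientation: [0.05, 3.14, 0.005]
force: [-1.2, 5.9, 3.5]
opening: 0.0267
gripper_force: 55.0
```

```bash
python3 go.py .4815 .1545 .16 -.0345
```

```text
t 3.02 shift [   0.5   -0.8 -116.4] turn [0.0034 0.0011 0.0024] tcp [0.4822 0.1557 0.2106] F [-1.2  5.9  3.5] M [ 1.06  0.2  -0.05] op 0.0267 gf 55.0
```

{"op": "apply_moves", "data": {"series": [[[0, 0, -5], [0, 0, 0]], [[0, 0, -15], [0, 0, 0]], [[0, 0, -25], [0, 0, 0]], [[0, 0, -30], [0, 0, 0]], [[0, 0, -25], [0, 0, 0]], [[0, 0, -15], [0, 0, 0]], [[0, 0, 0], [0, 0, 0]], [[0, 0, 0], [0, 0, 0]]]}}

```text
t: 3.68
tool_pos: [0.4821, 0.1545, 0.3253]
orientation: [0.05, 3.139, 0.0]
force: [0.7, -0.6, -2.6]
opening: 0.0269
gripper_force: 55.0
```

```bash
python3 go.py .5213 -.2015 .16 .173
```

```text
t 3.68 shift [ -50.5 -354.5   -1.7] turn [ 0.      0.0019 -0.2048] tcp [0.4821 0.1545 0.3253] F [ 0.7 -0.6 -2.6] M [ 0.07  0.   -0.03] op 0.0269 gf 55.0
```

{"op": "apply_moves", "data": {"series": [[[-2, -12, 0], [0, 0, 0]], [[-4, -25, 0], [0, 0, 0]], [[-5, -35, 0], [0, 0, 0]], [[-5, -35, 0], [0, 0, 0]], [[-5, -35, 0], [0, 0, 0]], [[-5, -35, 0], [0, 0, 0]], [[-5, -35, 0], [0, 0, 0]], [[-5, -35, 0], [0, 0, 0]], [[-5, -35, 0], [0, 0, 0]], [[-5, -35, 0], [0, 0, 0]], [[-3, -25, 0], [0, 0, 0]], [[-2, -12, 0], [0, 0, 0]]]}}

```text
t: 4.68
tool_pos: [0.5203, -0.2045, 0.3223]
orientation: [-0.054, -3.138, -0.001]
force: [0.4, 0.5, -1.3]
opening: 0.0271
gripper_force: 55.0
```

{"op": "apply_moves", "data": {"series": [[[0, 0, 0], [0, 0, -0.04]], [[0, 0, 0], [0, 0, -0.06]], [[0, 0, 0], [0, 0, -0.06]], [[0, 0, 0], [0, 0, -0.045]], [[0, 0, 0], [0, 0, 0]], [[0, 0, 0], [0, 0, 0]], [[0, 0, 0], [0, 0, 0]]]}}

```text
t: 5.27
tool_pos: [0.5213, -0.2007, 0.3238]
orientation: [0.269, -3.129, -0.001]
force: [0.5, -0.7, -0.4]
opening: 0.0267
gripper_force: 55.0
```

```bash
python3 go.py .5213 -.2015 .13 .173; cat > f2.py <<'E'
from fit import *
import sys
tag=sys.argv[1]; s=robot.read_state(); zz=s['tool_pos'][2]-.167
p,d,K,D,T=cam('top'); np.savez(f'top{tag}.npz',p=p,d=d,K=K,D=D,T=T)
q=[s['tool_pos'][0],s['tool_pos'][1],.173]
b=(270,110,350,215);u0,v0,u1,v1=b;c=cv2.resize(p[v0:v1,u0:u1],None,fx=6,fy=6,interpolation=cv2.INTER_CUBIC)
dr=lambda X,col:cv2.polylines(c,[np.int32(cv2.convexHull(((proj(X,K,D,T)+.5-[u0,v0])*6).astype(np.float32)))],True,col,1)
dr(rodpts(q,zz),(255,0,255)); dr(boxpts([.5211,-.2022,.1727]),(255,255,0))
c1=c[:600]
p,d,K,D,T=cam('scene'); np.savez(f'scene{tag}.npz',p=p,d=d,K=K,D=D,T=T)
cv2.imwrite(f'pics/ov{tag}.png',c1)
E
python3 f2.py 3
```

```text
t 5.27 shift [ 0.1 -0.8 26.8] turn [ 0.001  -0.0013 -0.0012] tcp [ 0.5213 -0.2007  0.3238] F [ 0.5 -0.7 -0.4] M [0.04 0.03 0.01] op 0.0267 gf 55.0
```

View pics/ov3.png

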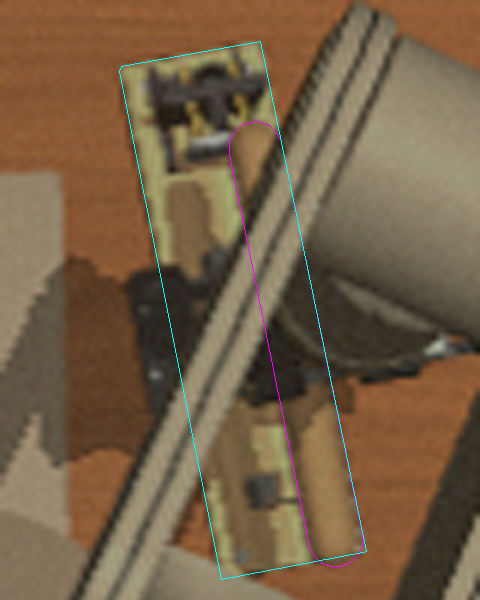

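{"op": "apply_moves", "data": {"series": [[[0, -1, 8], [0, 0, 0]], [[0, 0, 14], [0, 0, 0]], [[0, 0, 14], [0, 0, 0]], [[0, 0, 14], [0, 0, 0]], [[0, 0, 10], [0, 0, 0]], [[0, 0, 6], [0, 0, 0]], [[0, 0, 3], [0, 0, 0]], [[0, 0, 0], [0, 0, 0]], [[0, 0, 0], [0, 0, 0]]]}}

```text
t: 6.12
tool_pos: [0.522, -0.202, 0.2562]
orientation: [-0.272, 3.129, -0.001]
force: [-0.3, -0.5, -1.1]
opening: 0.0267
gripper_force: 55.0
```

```bash
python3 go.py .5213 -.2015 .062 .173; python3 - <<'E'
from fit import *
p,d,K,D,T=cam('scene'); s=robot.read_state();zz=s['tool_pos'][2]-.167
u0,v0,u1,v1=170,185,310,285;c=cv2.resize(p[v0:v1,u0:u1],None,fx=5.6,fy=5.6,interpolation=cv2.INTER_CUBIC)
X=rodpts([s['tool_pos'][0],s['tool_pos'][1],.173],zz)
cv2.polylines(c,[np.int32(cv2.convexHull(((proj(X,K,D,T)+.5-[u0,v0])*5.6).astype(np.float32)))],True,(255,0,255),1)
cv2.imwrite('pics/sc4.png',c)
E
```

```text
t 6.12 shift [ 0.6  0.7 27.2] turn [-0.0004  0.0005  0.0001] tcp [ 0.522  -0.202   0.2562] F [-0.3 -0.5 -1.1] M [ 0.03 -0.02  0.04] op 0.0267 gf 55.0
```

View pics/sc4.png

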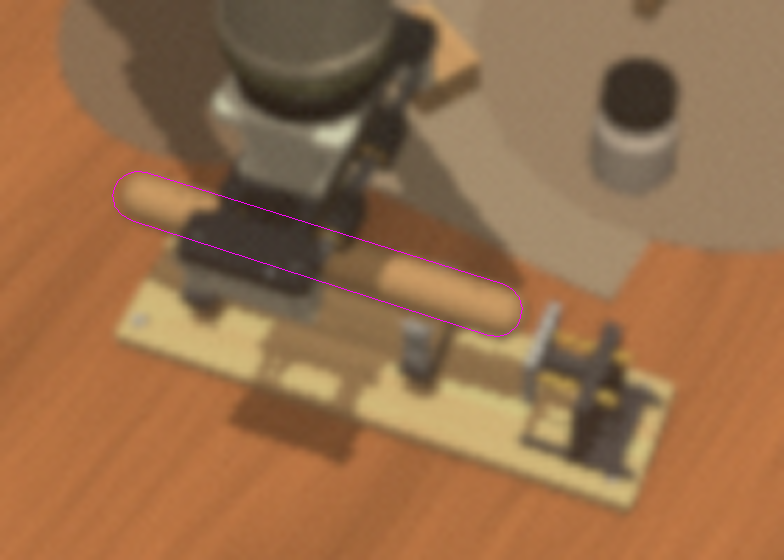

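{"op": "apply_moves", "data": {"series": [[[0.5, 0.5, 2], [0, 0, 0]], [[0, 0, 2], [0, 0, 0]], [[0, 0, 2], [0, 0, 0]], [[0, 0, 2], [0, 0, 0]], [[0, 0, 1], [0, 0, 0]], [[0, 0, 1], [0, 0, 0]], [[0, 0, 0], [0, 0, 0]], [[0, 0, 0], [0, 0, 0]]]}}

```text
t: 6.83
tool_pos: [0.5216, -0.2019, 0.2468]
orientation: [-0.272, 3.128, -0.002]
force: [-1.2, -0.8, 6.0]
opening: 0.027
gripper_force: 55.0
```

```bash
python3 go.py .5213 -.2015 .062 .173
```

```text
t 6.83 shift [ 0.2  0.5 17.8] turn [-0.0014  0.0012  0.0002] tcp [ 0.5216 -0.2019  0.2468] F [-1.2 -0.8  6. ] M [-0.15  0.22  0.06] op 0.027 gf 55.0
```

{"op": "apply_moves", "data": {"series": [[[0, 0, 1], [0, 0, 0]], [[0, 0, 1], [0, 0, 0]], [[0, 0, 1], [0, 0, 0]], [[0, 0, 1], [0, 0, 0]], [[0, 0, 0], [0, 0, 0]]]}}

```text
t: 7.25
tool_pos: [0.5224, -0.202, 0.2444]
orientation: [-0.271, 3.126, -0.003]
force: [-0.6, 0.3, 13.1]
opening: 0.0271
gripper_force: 55.0
```

{"op": "apply_moves", "data": {"series": [[[0, 0, 1], [0, 0, 0]], [[0, 0, 1], [0, 0, 0]], [[0, 0, 1], [0, 0, 0]], [[0, 0, 0], [0, 0, 0]]]}}

```text
t: 7.58
tool_pos: [0.5227, -0.202, 0.2415]
orientation: [-0.271, 3.125, -0.004]
force: [0.9, 0.2, 12.3]
opening: 0.0269
gripper_force: 55.0
```

```bash
python3 go.py .5213 -.2015 .062 .173
```

```text
t 7.58 shift [ 1.3  0.7 12.5] turn [-0.0026  0.0046  0.0003] tcp [ 0.5227 -0.202   0.2415] F [ 0.9  0.2 12.3] M [ 0.2  -0.07  0.03] op 0.0269 gf 55.0
```

{"op": "apply_moves", "data": {"series": [[[0, 0, 1], [0, 0, 0]], [[0, 0, 1], [0, 0, 0]], [[0, 0, 1], [0, 0, 0]], [[0, 0, 1], [0, 0, 0]], [[0, 0, 0], [0, 0, 0]]]}}

```text
t: 8.0
tool_pos: [0.5224, -0.2018, 0.2365]
orientation: [-0.272, 3.126, -0.003]
force: [2.7, -0.0, 7.1]
opening: 0.0268
gripper_force: 55.0
```

{"op": "apply_moves", "data": {"series": [[[0, 0, 1], [0, 0, 0]], [[0, 0, 1], [0, 0, 0]], [[0, 0, 1], [0, 0, 0]], [[0, 0, 0], [0, 0, 0]]]}}

```text
t: 8.33
tool_pos: [0.5214, -0.2017, 0.2317]
orientation: [-0.272, 3.129, -0.001]
force: [3.1, -2.4, -1.1]
opening: 0.0269
gripper_force: 55.0
```

```bash
python3 go.py .5213 -.2015 .062 .173
```

```text
t 8.33 shift [0.1 0.2 2.7] turn [-0.0006  0.0008  0.0002] tcp [ 0.5214 -0.2017  0.2317] F [ 3.1 -2.4 -1.1] M [-0.32 -0.54  0.01] op 0.0269 gf 55.0
```

{"op": "apply_moves", "data": {"series": [[[0, 0, 1], [0, 0, 0]], [[0, 0, 1], [0, 0, 0]], [[0, 0, 0.5], [0, 0, 0]], [[0, 0, 0], [0, 0, 0]], [[0, 0, 0], [0, 0, 0]]]}}

```text
t: 8.75
tool_pos: [0.5211, -0.2017, 0.2296]
orientation: [0.272, -3.129, 0.0]
force: [-2.0, -2.1, 5.5]
opening: 0.027
gripper_force: 55.0
```

```bash
python3 go.py .5213 -.2015 .062 .173
```

```text
t 8.75 shift [-0.2  0.1  0.6] turn [-0.0001 -0.0005  0.0001] tcp [ 0.5211 -0.2017  0.2296] F [-2.  -2.1  5.5] M [-0.22  0.2   0.08] op 0.027 gf 55.0
```

{"op": "apply_moves", "data": {"series": [[[0, 0, 1], [0, 0, 0]], [[0, 0, 1], [0, 0, 0]], [[0, 0, 0], [0, 0, 0]], [[0, 0, 0], [0, 0, 0]]]}}

```text
t: 9.08
tool_pos: [0.5212, -0.2017, 0.2294]
orientation: [0.272, -3.129, 0.0]
force: [-10.6, 2.6, 22.4]
opening: 0.0271
gripper_force: 55.0
```

```bash
python3 go.py .5213 -.2015 .062 .173;  python3 - <<'E'
from fit import *
p,d,K,D,T=cam('scene'); s=robot.read_state()
u0,v0,u1,v1=170,185,310,285;c=cv2.resize(p[v0:v1,u0:u1],None,fx=5.6,fy=5.6,interpolation=cv2.INTER_CUBIC)
X=rodpts([s['tool_pos'][0],s['tool_pos'][1],.173],.062)
cv2.polylines(c,[np.int32(cv2.convexHull(((proj(X,K,D,T)+.5-[u0,v0])*5.6).astype(np.float32)))],True,(255,0,255),1)
cv2.imwrite('pics/sc5.png',c)
E
```

```text
t 9.08 shift [-0.1  0.2  0.4] turn [-0.0002 -0.0005  0.0002] tcp [ 0.5212 -0.2017  0.2294] F [-10.6   2.6  22.4] M [0.47 1.61 0.07] op 0.0271 gf 55.0
```

View pics/sc5.png

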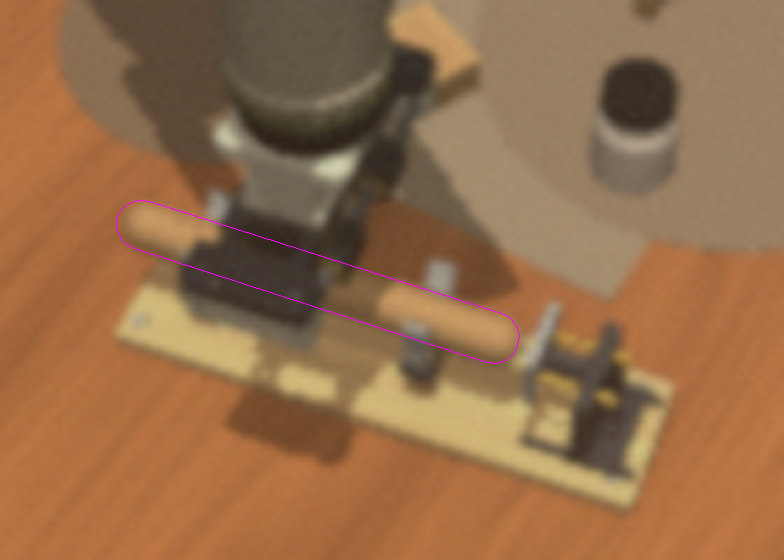

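{"op": "apply_moves", "data": {"series": [[[0, 0, -1], [0, 0, 0]], [[0, 0, -1], [0, 0, 0]], [[0, 0, -0.5], [0, 0, 0]], [[0, 0, 0], [0, 0, 0]]]}}

```text
t: 9.47
tool_pos: [0.521, -0.2017, 0.2296]
orientation: [0.272, -3.129, 0.0]
force: [-1.0, -3.0, 1.6]
opening: 0.0266
gripper_force: 55.0
```

```bash
cat > pl.py <<'E'
# logs: tcp along rack x, mean force along rack x, plate displacement by sub-pixel template shift vs reference (both cameras)
from fit import *
import sys,os
tag=sys.argv[1]; ax=np.array([np.cos(.173),np.sin(.173),0]);H=np.array([.5213,-.2015,0])
F=[];im={'top':[],'scene':[]}
for i in range(3):
    for n in im: im[n].append(cam(n)[0].astype(np.float32)); s=robot.read_state();F.append(s['force'])
for n in im: im[n]=np.mean(im[n],0)
np.savez(f'pl_{tag}.npz',**im)
ref=np.load('pl_ref.npz'); x=(s['tool_pos']-H)@ax*1e3; F=np.mean(F,0)
print('t',round(s['t'],2),'x',round(x,2),'z',round(s['tool_pos'][2]-.167,4),'Fx',round(F@ax,1),'F',np.round(F,1))
for n in im:
    _,_,K,D,T=[None]*2+list(cam(n)[2:])
    # plate upper part, rack x ~133, z 78..82
    pt=lambda x:proj(np.array([H+ax*x+[0,0,.079]]),K,D,T)[0]
    c=pt(.131);J=pt(.141)-c
    r=np.array([8,6]);o=np.round(c-r).astype(int)
    g=lambda a:cv2.cvtColor(a.astype(np.uint8),cv2.COLOR_BGR2GRAY).astype(np.float32)
    A,B=ref[n],im[n]
    best=[]
    yy,xx=np.mgrid[0:2*r[1]+1,0:2*r[0]+1].astype(np.float32)
    a=A[o[1]:o[1]+2*r[1]+1,o[0]:o[0]+2*r[0]+1]
    us=np.arange(-3,11,.1)
    for u in us:
        dv=J*u/10; b=cv2.remap(B,xx+np.float32(o[0]+dv[0]),yy+np.float32(o[1]+dv[1]),cv2.INTER_CUBIC)
        best.append(np.abs(a-b).mean())
    print(n,'plate mm',round(us[int(np.argmin(best))],1),'res',round(min(best),1),'res0',round(best[30],1),'J px/10mm',np.round(J,2))
E
python3 pl.py ref; python3 - <<'E'
import numpy as np,cv2
r=np.load('pl_ref.npz')
a=r['scene'][225:285,235:305];b=r['top'][110:170,280:350]
cv2.imwrite('pics/pl.png',np.vstack([cv2.resize(x,(700,600) if 0 else (350,300),interpolation=cv2.INTER_CUBIC) for x in(a,b)]))
E
```

```text
t 9.77 x -0.24 z 0.0626 Fx -1.3 F [-0.8 -3.5  1.8]
top plate mm 0.0 res 0.0 res0 0.0 J px/10mm [-0.58 -2.84]
scene plate mm 0.0 res 0.0 res0 0.0 J px/10mm [3.14 1.  ][ WARN:0@0.024] global loadsave.cpp:1063 imwrite_ Unsupported depth image for selected encoder is fallbacked to CV_8U.
```

View pics/pl.png

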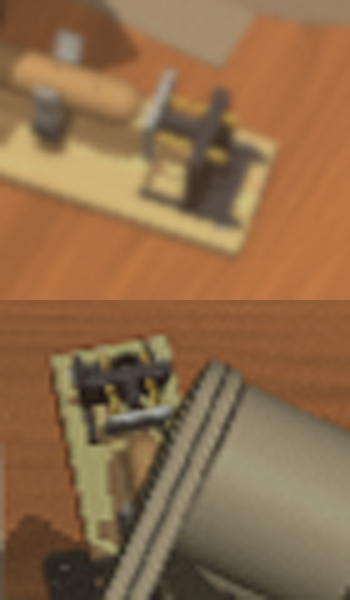

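```bash
python3 - <<'E'
s=open('pl.py').read()
i=s.index('    # plate upper'); s=s[:i]+'''    for yy0 in (-.015,.015):
        lat=np.array([-ax[1],ax[0],0])
        pr=[]
        xs=np.arange(.120,.150,.0005)
        X=np.concatenate([[H+ax*x+lat*(yy0+dy)+[0,0,.079] for x in xs] for dy in np.linspace(-.004,.004,5)])
        uv=proj(X,K,D,T).astype(np.float32)
        f=lambda a:cv2.remap(a,uv[:,0].reshape(5,-1),uv[:,1].reshape(5,-1),cv2.INTER_CUBIC).mean(0)
        gr=lambda c:c[:,0]-.5*c[:,2]   # blue minus red/2: grey steel high, wood low
        pa,pb=gr(f(ref[n])),gr(f(im[n]))
        def pk(p):
            w=np.clip(p-np.median(p),0,None); w[abs(np.arange(len(p))-p.argmax())>8]=0; return (w*xs).sum()/w.sum()*1e3
        print(n,yy0,'peak ref %.1f now %.1f  moved %.1f'%(pk(pa),pk(pb),pk(pb)-pk(pa)),np.round(pb[::6]))
'''
open('pl.py','w').write(s)
E
```

{"op": "apply_moves", "data": {"series": [[[-1, 0, 0], [0, 0, 0]], [[-1, 0, 0], [0, 0, 0]], [[-1, 0, 0], [0, 0, 0]], [[-1, 0, 0], [0, 0, 0]], [[-1, 0, 0], [0, 0, 0]], [[0, 0, 0], [0, 0, 0]]]}}

```text
t: 10.37
tool_pos: [0.5252, -0.201, 0.2295]
orientation: [0.271, -3.126, -0.0]
force: [-8.1, -5.1, 7.4]
opening: 0.0269
gripper_force: 55.0
```

```bash
python3 pl.py a
```

```text
t 10.67 x 3.89 z 0.0626 Fx -9.3 F [-8.6 -5.   7.1]
top -0.015 peak ref 131.3 now 131.3  moved 0.0 [10.  8. 25. 60. 73. 35.  1.  6.  2. -4.]
top 0.015 peak ref 131.1 now 131.1  moved 0.0 [ 9. 12. 19. 44. 62. 16. -3. -3. -5. -5.]
scene -0.015 peak ref 133.5 now 133.5  moved 0.0 [-1. -0.  6. 31. 55. 55. 35. 21. 19. 18.]
scene 0.015 peak ref 133.5 now 133.5  moved -0.0 [-21. -21. -15.  13.  46.  47.  14. -15. -21. -21.]
```

{"op": "apply_moves", "data": {"series": [[[-1, 0, -0.5], [0, 0, 0]], [[-1, 0, 0], [0, 0, 0]], [[-1, 0, 0], [0, 0, 0]], [[-1, 0, 0], [0, 0, 0]], [[0, 0, 0], [0, 0, 0]]]}}

```text
t: 11.18
tool_pos: [0.5292, -0.2002, 0.2296]
orientation: [0.271, -3.127, -0.001]
force: [-5.9, -4.5, 3.5]
opening: 0.0268
gripper_force: 55.0
```

```bash
python3 pl.py b
```

```text
t 11.48 x 7.95 z 0.0626 Fx -7.2 F [-6.4 -5.4  3. ]
top -0.015 peak ref 131.3 now 131.6  moved 0.3 [15. 12. 20. 47. 62. 33.  1.  6.  1. -1.]
top 0.015 peak ref 131.1 now 131.1  moved 0.0 [ 7. 12. 20. 45. 62. 15. -4. -4. -5. -4.]
scene -0.015 peak ref 133.5 now 133.6  moved 0.1 [-1. -1.  4. 27. 54. 55. 35. 21. 19. 19.]
scene 0.015 peak ref 133.5 now 133.5  moved -0.0 [-21. -21. -14.  14.  48.  47.  15. -15. -21. -21.]
```

{"op": "apply_moves", "data": {"series": [[[-1, 0, 0], [0, 0, 0]], [[-1, 0, 0], [0, 0, 0]], [[0, 0, 0], [0, 0, 0]]]}}

```text
t: 11.83
tool_pos: [0.5308, -0.1999, 0.2296]
orientation: [0.271, -3.126, -0.001]
force: [-8.9, -5.5, 5.2]
opening: 0.0267
gripper_force: 55.0
```

```bash
python3 pl.py c
```

```text
t 12.13 x 9.62 z 0.0626 Fx -9.6 F [-8.8 -5.4  4.9]
top -0.015 peak ref 131.3 now 132.9  moved 1.6 [19. 15. 13. 23. 42. 36.  3.  4.  2. -2.]
top 0.015 peak ref 131.1 now 132.0  moved 0.9 [ 4.  8. 18. 42. 70. 43.  3. -7. -5. -4.]
scene -0.015 peak ref 133.5 now 135.2  moved 1.6 [-1. -1. -0. 13. 42. 57. 46. 27. 19. 18.]
scene 0.015 peak ref 133.5 now 135.0  moved 1.5 [-20. -21. -20.  -2.  34.  53.  35.  -1. -20. -22.]
```

{"op": "apply_moves", "data": {"series": [[[-1, 0, 0], [0, 0, 0]], [[-1, 0, 0], [0, 0, 0]], [[-1, 0, 0], [0, 0, 0]], [[0, 0, 0], [0, 0, 0]], [[0, 0, 0], [0, 0, 0]]]}}

```text
t: 12.65
tool_pos: [0.5334, -0.1996, 0.2295]
orientation: [0.271, -3.124, -0.001]
force: [-12.3, -6.1, 7.9]
opening: 0.027
gripper_force: 55.0
```

```bash
python3 pl.py d
```

```text
t 12.95 x 12.21 z 0.0626 Fx -12.6 F [-11.7  -6.    7.5]
top -0.015 peak ref 131.3 now 135.2  moved 3.9 [26. 20. 13. 13. 29. 47. 32.  0.  1. -2.]
top 0.015 peak ref 131.1 now 134.7  moved 3.7 [ 3.  6. 10. 16. 37. 63. 27. -6. -7. -5.]
scene -0.015 peak ref 133.5 now 137.6  moved 4.1 [-1. -1. -1.  1. 17. 43. 53. 38. 22. 18.]
scene 0.015 peak ref 133.5 now 137.1  moved 3.5 [-20. -21. -22. -17.   6.  41.  50.  23. -10. -21.]
```

{"op": "apply_moves", "data": {"series": [[[-0.7, 0, 0], [0, 0, 0]], [[-0.6, 0, 0], [0, 0, 0]], [[0, 0, 0], [0, 0, 0]], [[0, 0, 0], [0, 0, 0]]]}}

```text
t: 13.38
tool_pos: [0.5344, -0.1994, 0.2296]
orientation: [0.271, -3.124, -0.001]
force: [-14.2, -6.7, 8.9]
opening: 0.0264
gripper_force: 55.0
```

```bash
python3 pl.py e
```

```text
t 13.68 x 13.26 z 0.0626 Fx -15.1 F [-14.3  -6.1   8.7]
top -0.015 peak ref 131.3 now 135.9  moved 4.6 [35. 24. 18. 13. 23. 41. 37.  1.  1. -2.]
top 0.015 peak ref 131.1 now 135.4  moved 4.3 [ 1.  4.  8. 15. 38. 69. 47.  5. -9. -6.]
scene -0.015 peak ref 133.5 now 138.1  moved 4.6 [-1. -1. -1. -0. 13. 41. 57. 45. 25. 19.]
scene 0.015 peak ref 133.5 now 138.0  moved 4.5 [-19. -21. -22. -20.  -4.  31.  52.  34.  -2. -20.]
```

{"op": "apply_moves", "data": {"series": [[[0.5, 0, -0.3], [0, 0, 0]], [[0.5, 0, -0.3], [0, 0, 0]], [[0.3, 0, -0.2], [0, 0, 0]], [[0, 0, 0], [0, 0, 0]]]}}

```text
t: 14.12
tool_pos: [0.5338, -0.1994, 0.2296]
orientation: [0.271, -3.126, -0.001]
force: [-4.6, -6.6, -2.7]
opening: 0.0264
gripper_force: 55.0
```

```bash
python3 pl.py f
```

```text
t 14.42 x 12.71 z 0.0626 Fx -5.2 F [-4.1 -6.8 -2.3]
top -0.015 peak ref 131.3 now 136.0  moved 4.7 [25. 19. 14. 12. 24. 44. 41.  2.  0. -3.]
top 0.015 peak ref 131.1 now 135.4  moved 4.3 [ 2.  4.  8. 13. 37. 69. 46.  3. -9. -5.]
scene -0.015 peak ref 133.5 now 138.2  moved 4.6 [-2. -1. -1. -1. 12. 39. 56. 44. 25. 18.]
scene 0.015 peak ref 133.5 now 138.1  moved 4.5 [-19. -21. -21. -20.  -4.  32.  53.  35.  -1. -21.]
```

Plate holds at about 4.6 mm; now release.

{"op": "apply_moves", "data": {"series": [[[0, 0, 0], [0, 0, 0]], [[0, 0, 0], [0, 0, 0]], [[0, 0, 0], [0, 0, 0]], [[0, 0, 0], [0, 0, 0]], [[0, 0, 0], [0, 0, 0]], [[0, 0, 0], [0, 0, 0]]], "claw": 0.65}}

```text
t: 15.02
tool_pos: [0.5351, -0.1989, 0.2311]
orientation: [-0.272, 3.13, 0.0]
force: [-0.5, 0.5, 0.6]
opening: 0.0596
gripper_force: 0.0
```

{"op": "apply_moves", "data": {"series": [[[0, 0, -5], [0, 0, 0]], [[0, 0, -10], [0, 0, 0]], [[0, 0, -20], [0, 0, 0]], [[0, 0, -25], [0, 0, 0]], [[0, 0, -25], [0, 0, 0]], [[0, 0, -25], [0, 0, 0]], [[0, 0, -15], [0, 0, 0]], [[0, 0, 0], [0, 0, 0]], [[0, 0, 0], [0, 0, 0]]]}}

```text
t: 15.77
tool_pos: [0.5354, -0.1993, 0.3579]
orientation: [-0.271, 3.127, -0.003]
force: [-0.5, -0.5, -0.7]
opening: 0.0608
gripper_force: 0.0
```

```bash
python3 pl.py g; python3 - <<'E'
from h import *
p,d,K,D,T=cam('scene');P=world(d,K,D,T).reshape(-1,3);X=P-[.5213,-.2015,0];c,s=np.cos(.173),np.sin(.173);x=X[:,0]*c+X[:,1]*s;y=-X[:,0]*s+X[:,1]*c
for a,b in((-.1,-.08),(-.05,-.02),(-.02,.02),(.02,.05),(.08,.12)):
    m=(x>a)&(x<b)&(abs(y)<.014)&(X[:,2]>.05)&(X[:,2]<.1);print(a,m.sum(),np.round([np.percentile(X[m,2],90),np.median(y[m])],4))
E
```

```text
t 16.07 x 13.57 z 0.1876 Fx -0.3 F [-0.2 -0.5 -0.2]
top -0.015 peak ref 131.3 now 135.8  moved 4.5 [10. 13. 10. 11. 32. 59. 50.  4. -0. -2.]
top 0.015 peak ref 131.1 now 135.3  moved 4.3 [ 3.  5.  9. 17. 39. 68. 45.  4. -9. -5.]
scene -0.015 peak ref 133.5 now 138.1  moved 4.6 [-1. -1. -2. -1. 12. 40. 56. 44. 25. 19.]
scene 0.015 peak ref 133.5 now 138.0  moved 4.5 [-21. -22. -22. -20.  -2.  34.  53.  35.  -3. -21.]
-0.1 46 [ 0.0763 -0.0064]
-0.05 76 [ 0.0766 -0.0056]
-0.02 111 [ 0.0769 -0.0069]
0.02 76 [ 0.0779 -0.0059]
0.08 111 [ 0.0777 -0.0065]
```

The roller is level with its top at about 77 mm, so it is seated. The plate is in about 4.6 mm and the gripper is clear.

```bash
python3 -c "
from plant import robot
print(robot.close_job())"
```

```text
the job is handed in; nothing more can be done
None
```

I handed the job in at about 16 s: the roller is snapped home in both clips and released, the end plate is in by about 4.6 mm by camera measurement, and no verdict came back.

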